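# Return three swapped microscope objectives to their own cups

### The job

The three microscope objectives have been put back in each other's storage cups: using the empty white cup as the stopover, move them so that each stands upright on the floor of the cup whose colour matches its band, with the white cup empty again at the end. Their front lenses are delicate, so set each one down in a cup before letting go, do not drop it or tip it over, and never stand one on the bare table. Leave the tin, the post and the screwdriver where they are.

Things in the scene. Friction and masses are not known exactly. Their poses are not given: they have to be found in the camera images.
- objective_red: Loose microscope objective standing nose down: round black barrel, red band near the top, silver stub above; 62 mm tall, about 140 g. Origin at the centre of its flat foot, z up its axis. Diameter: foot 26 mm up to 8 mm height, widening to 34 mm at 18 mm, straight 34 mm from 18 to 53 mm (grip here; red band from 42 to 53 mm), stub 20 mm from 53 to 62 mm. Its yaw does not matter.
- objective_yellow: Loose microscope objective standing nose down: round black barrel, yellow band near the top, silver stub above; 62 mm tall, about 140 g. Origin at the centre of its flat foot, z up its axis. Diameter: foot 26 mm up to 8 mm height, widening to 34 mm at 18 mm, straight 34 mm from 18 to 53 mm (grip here; yellow band from 42 to 53 mm), stub 20 mm from 53 to 62 mm. Its yaw does not matter.
- objective_blue: Loose microscope objective standing nose down: round black barrel, blue band near the top, silver stub above; 62 mm tall, about 140 g. Origin at the centre of its flat foot, z up its axis. Diameter: foot 26 mm up to 8 mm height, widening to 34 mm at 18 mm, straight 34 mm from 18 to 53 mm (grip here; blue band from 42 to 53 mm), stub 20 mm from 53 to 62 mm. Its yaw does not matter.
- cup_red: Low round cup fixed to the table, red flange: the home of the objective with the red band. Origin: centre of its underside, on the table. Flange 84 mm in diameter and 8 mm high; on it a dark ring, 60 mm outer and 52 mm inner diameter, up to 14 mm. An objective stands inside the ring on the flat floor 8 mm above the table (13 mm play all round). Holds one.
- cup_yellow: Low round cup fixed to the table, yellow flange: the home of the objective with the yellow band. Origin: centre of its underside, on the table. Flange 84 mm in diameter and 8 mm high; on it a dark ring, 60 mm outer and 52 mm inner diameter, up to 14 mm. An objective stands inside the ring on the flat floor 8 mm above the table (13 mm play all round). Holds one.
- cup_blue: Low round cup fixed to the table, blue flange: the home of the objective with the blue band. Origin: centre of its underside, on the table. Flange 84 mm in diameter and 8 mm high; on it a dark ring, 60 mm outer and 52 mm inner diameter, up to 14 mm. An objective stands inside the ring on the flat floor 8 mm above the table (13 mm play all round). Holds one.
- cup_spare: Low round cup fixed to the table, white flange: the spare cup, empty at the start. Origin: centre of its underside, on the table. Flange 84 mm in diameter and 8 mm high; on it a dark ring, 60 mm outer and 52 mm inner diameter, up to 14 mm. An objective stands inside the ring on the flat floor 8 mm above the table (13 mm play all round). Holds one.
- tin: Bystander: loose closed round sample tin, silver with a green lid, 63 mm in diameter, 28 mm high. Origin at the centre of its underside.
- post: Bystander: loose short optics post, silver, 25 mm in diameter on a dark 44 mm foot, 50 mm high. Origin at the centre of its underside.
- screwdriver: Bystander: loose screwdriver with an orange handle 26 mm thick, 160 mm long, lying on the table along its own x axis, handle to its -x end. Origin on its underside near the middle.
There are look-alikes about, which are no part of the job. Of the things that look like the cup_blue, take the one that is farthest to the robot's right at the start.

How it is judged (in metres and radians):
On the way:
1. one of the objectives stands in the white spare cup, let go (((horizontal distance between objective_red and cup_spare below 0.015 m and z of objective_red in the frame of cup_spare between 0.0055 and 0.0105 m and angle between objective_red's own z axis and vertical below 0.08 rad and contact force between the fingers and objective_red below 0.1 N and linear speed of objective_red below 0.02 m/s) or (horizontal distance between objective_yellow and cup_spare below 0.015 m and z of objective_yellow in the frame of cup_spare between 0.0055 and 0.0105 m and angle between objective_yellow's own z axis and vertical below 0.08 rad and contact force between the fingers and objective_yellow below 0.1 N and linear speed of objective_yellow below 0.02 m/s) or (horizontal distance between objective_blue and cup_spare below 0.015 m and z of objective_blue in the frame of cup_spare between 0.0055 and 0.0105 m and angle between objective_blue's own z axis and vertical below 0.08 rad and contact force between the fingers and objective_blue below 0.1 N and linear speed of objective_blue below 0.02 m/s))), for 0.2 s.
At the end, for the whole second after the job is handed in: Each objective stands in the cup of its own colour, inside the rim ring (axes within 15 mm), foot on the cup's floor (5.5 to 10.5 mm above the table), upright within 0.08 rad, released and at rest; the white cup is therefore empty (horizontal distance between objective_red and cup_red below 0.015 m and z of objective_red in the frame of cup_red between 0.0055 and 0.0105 m and angle between each of objective_red, objective_yellow, objective_blue's own z axis and vertical below 0.08 rad and contact force between the fingers and objective_red below 0.1 N and linear speed of each of objective_red, objective_yellow, objective_blue below 0.02 m/s and horizontal distance between objective_yellow and cup_yellow below 0.015 m and z of objective_yellow in the frame of cup_yellow between 0.0055 and 0.0105 m and contact force between the fingers and objective_yellow below 0.1 N and horizontal distance between objective_blue and cup_blue below 0.015 m and z of objective_blue in the frame of cup_blue between 0.0055 and 0.0105 m and contact force between the fingers and objective_blue below 0.1 N); the robot touches nothing.
It fails at once if an objective was tipped over (more than 0.6 rad) (angle between any of objective_red, objective_yellow, objective_blue's own z axis and vertical above 0.6 rad).
It fails at once if an objective was stood on the bare table (height (world z) of any of objective_red, objective_yellow, objective_blue below 0.004 m).
It fails at once if an objective was let go in mid-air (foot more than 35 mm above the table, fingers not touching it) ((height (world z) of objective_red above 0.035 m and contact force between the fingers and objective_red below 0.01 N) or (height (world z) of objective_yellow above 0.035 m and contact force between the fingers and objective_yellow below 0.01 N) or (height (world z) of objective_blue above 0.035 m and contact force between the fingers and objective_blue below 0.01 N)).
It fails at once if the tin, the post or the screwdriver was moved by more than 30 mm (distance of any of tin, post, screwdriver from where it was at the start of the episode above 0.03 m).
It also fails if it takes over 107 s, if anything falls off the work surface, if the arm or the gripper's body presses on something with over 40 N, if the wrist force passes 120 N, or if a joint passes its speed limit or range.

### The arm

A 7-joint arm with a two-finger parallel gripper is mounted at the origin on the work surface. World frame = base frame: x ahead of the robot, y to its left, z up, the work surface at z = 0. Lengths are in mm, angles in rad, forces in N, time in s.
With the tool pointing down it reaches from about 400 to 850 mm from the base axis. Payload 6.9 kg.
Tool frame: the origin (TCP) lies at the very end of the fingers, on their centre line; the grasp point (between the pads) lies 19 mm behind it; z points along the fingers, y is the direction in which the jaws open and shut (so a half turn about z gives the same grasp; the last joint's range is limited). The gripper opens to 85 mm and grips with 20 to 120 N. Pads are 22 mm wide; open, the fingers measure 114 mm over their backs; the gripper's body (76 mm by 85 mm) begins 54 mm behind the grasp point. The pads swing forward as they close: fully open they stand 13 mm farther back than shut.
Start: joints at [1.321, 0.507, -0.238, 1.5, 0.126, 1.149, -0.155], TCP at [217.097, -586.072, 231.275] pointing down, gripper open.
Joint ranges: [-3.08, 3.08], [-0.24, 2.05], [-1.43, 1.35], [0, 2.5], [-1.52, 4.66], [0.17, 1.96], [-2.89, 2.89]. Speed limits (rad/s): [2.39, 2.39, 3.14, 3.14, 3.14, 3.14, 3.14].

### API

Orientations are given as a rotation vector (axis times angle).
In Python, from station import robot gives the robot as it stands.
- The arm moves only by the tool apply_moves, never from a script. Its argument "commands" is a list of rows, each a list of 7 numbers: the turn, a rotation vector about the tool's x, y, z normalised to -1 to 1, where 1 is pi rad, then the shift along the tool's x, y, z normalised to -1 to 1, where 1 is 1 m, then the finger opening in mm, from 0 to 85.4. A call has 1 to 10 rows; each row is the pose to reach, as a shift and turn from the pose measured when the call began, along the tool's axes at that moment, turning the shorter way round; what a row does not reach only later rows make up. A row lasts 1/12 s, in which the tool goes at most 41.7 mm and 7.16 degrees, less where a joint would pass 70% of its speed; a pose out of reach is approached as far as the arm can. A call with a number of a shift or a turn outside -1 to 1 is refused whole. A call with a gripper value outside its range is refused whole. The fingers move at their own pace and stop on an object; "force" is the grip in N (left out, the last holds). Time passes only in rows, so rows that repeat a pose let the fingers close. It gives the time, the measured TCP pose, the force and the opening at its end, in the units of the state.
- robot.get_state(): the state, without advancing time (a new reading comes with each control period).
- robot.get_image(name): name is "scene" or "top"; returns a dict with "frame" (420x560x3 uint8, red, green, blue), "mtx" (3x3 intrinsics, pixels), "dist" ([k1, k2, p1, p2, k3] as OpenCV has them; the pictures are not rectified), "pose" (4x4, takes a point from camera to world coordinates). Camera axes: x right, y up, looking along -z (the intrinsics and any distortion apply to the point x, -y, -z); pixel columns grow to the right and rows downward; lengths in mm; the calibration is good to about 2 mm. A picture is of the moment at which its call begins. There is no depth.
- robot.finish_job(): hands the job in, once; it reports no verdict.
The state is a dict: "time": time; "joint_pos": joint angles; "dq": joint speeds; "joint_efforts": joint torques, N m; "eef_pos": TCP position; "orientation": TCP orientation; "contact_force": force on the tool from outside, world axes, zero at the start; "wrist_torque": the same for the moment, N m; "grip_width": finger opening in mm.
Only numpy, scipy, OpenCV 4.12 (cv2) and the standard library are available. Lean on these libraries where they do the work, as an engineer would, in place of code of your own. Each camera call takes 0.05 s, during which the arm holds its last target. There are 200 camera calls.

## Working session

There is one attempt and no reset: what is moved stays moved. The work goes in short steps, Python scripts to look and compute and a tool call to move; the robot and the scene stay as the last step left them, time stands still between calls to the robot, and variables do not carry over. Pictures are saved under pics/ and viewed, about 12 in all and at most 16, crops included, and the job is handed in when it is done.

Besides the shell and the picture viewer there is one more tool, called after ">>>" as a command line: name --pt "numbers of a row" for each row, then --argument value for the rest. apply_moves: Moves the arm, as the interface text tells. Scaled input: -1 to 1 covers 1 m each way for a shift and pi rad each way for a turn. Its arguments: {"type":"object","properties":{"commands":{"type":"array","items":{"type":"array","items":{"type":"number"}}},"force":{"type":"number"}},"required":["commands"]}

```bash
mkdir -p pics
python3 - <<'E'
from station import robot
import cv2
print(robot.get_state())
for n in("scene","top"):
    r=robot.get_image(n); cv2.imwrite(f"pics/{n}0.png",r["frame"][:,:,::-1]); print(n,r["mtx"],r["dist"],r["pose"])
E
```

```text
{'time': 0.0, 'joint_pos': array([ 1.32151096,  0.50833861, -0.2375428 ,  1.50113375,  0.12568493,
        1.14891789, -0.15483047]), 'dq': array([-0.00124843, -0.00029501, -0.00043398, -0.00087437, -0.00021192,
        0.0006284 , -0.00039116]), 'joint_efforts': array([-3.79037629e-04, -6.20600295e+01, -2.18626589e+00, -2.49658853e+01,
        1.28630528e-02,  1.19163998e-02, -1.56320002e-06]), 'eef_pos': array([ 216.88037016, -585.61889472,  230.4295076 ]), 'orientation': array([-3.09054303e+00, -5.54058169e-01,  5.23085357e-04]), 'contact_force': array([0.09681363, 0.13859729, 0.67558109]), 'wrist_torque': array([-0.01037406, -0.01775644, -0.00342264]), 'grip_width': 85.67374724201864}
scene [[388.06324203   0.         277.91284338]
 [  0.         388.06324203 204.55546329]
 [  0.           0.           1.        ]] [0.00616054 0.         0.         0.         0.        ] [[-8.35282085e-01 -4.46186074e-01  3.21281537e-01  8.42527188e+02]
 [ 5.49670197e-01 -6.63939460e-01  5.06998096e-01  4.18560049e+02]
 [-1.29039998e-02  6.00085312e-01  7.99831923e-01  7.01148547e+02]
 [ 0.00000000e+00  0.00000000e+00  0.00000000e+00  1.00000000e+00]]
top [[401.01481726   0.         277.78565833]
 [  0.         401.01481726 213.4783194 ]
 [  0.           0.           1.        ]] [-0.03252166  0.          0.          0.          0.        ] [[ 2.55551385e-02  9.97095025e-01 -7.17526733e-02  5.24270904e+02]
 [-9.99669312e-01  2.56947550e-02  1.02330189e-03 -1.64593331e+00]
 [ 2.86399659e-03  7.17027949e-02  9.97421930e-01  8.28743821e+02]
 [ 0.00000000e+00  0.00000000e+00  0.00000000e+00  1.00000000e+00]]
```

View pics/top0.png

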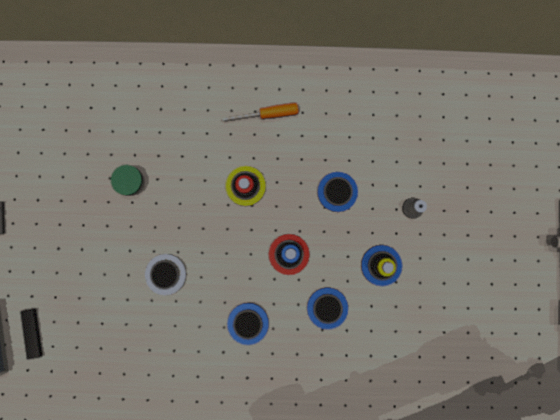

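View pics/scene0.png

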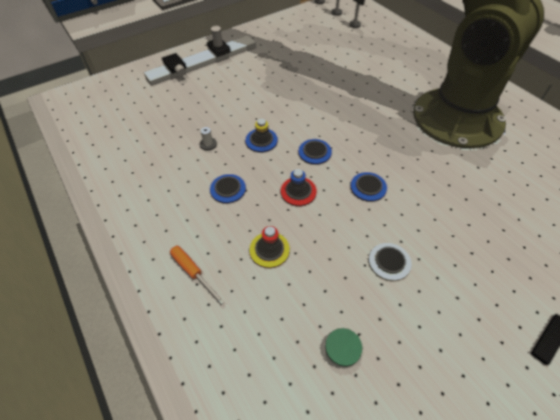

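The blue-flange cups are at (337,192), (382,265), (328,308) and (248,323). The one farthest to the robot's right (-y, which is image right) is (382,265), holding the yellow objective. I'll measure now and confirm with an enlarged crop.

```bash
cat > h.py <<'E'
from station import robot
import cv2, numpy as np
from scipy.spatial.transform import Rotation as R
F=np.diag([1,-1,-1.])
def grab(n): return robot.get_image(n)
def ray(r,px,z):
    u=cv2.undistortPoints(np.array([[px]],float),r["mtx"],np.array(r["dist"]))[0,0]
    d=r["pose"][:3,:3]@F@np.r_[u,1]; o=r["pose"][:3,3]
    return (o+d*(z-o[2])/d[2])[:2]
def proj(r,P):
    P=np.atleast_2d(P); T=np.linalg.inv(r["pose"])
    c=(P@T[:3,:3].T+T[:3,3])@F
    return cv2.projectPoints(c,np.zeros(3),np.zeros(3),r["mtx"],np.array(r["dist"]))[0][:,0]
def circ(c,z,rad):
    t=np.linspace(0,2*np.pi,60); return np.c_[c[0]+rad*np.cos(t),c[1]+rad*np.sin(t),0*t+z]
def flange(r,px):  # colour-flood around a cup: outer contour of saturated/white ring
    return None
def cmd(x,y,z):
    s=robot.get_state(); Rm=R.from_rotvec(s["orientation"])
    print("t",s["time"],"pos",s["eef_pos"].round(1),"tool-shift(m)",(Rm.inv().apply(np.array([x,y,z])-s["eef_pos"])/1000).round(4),"j7",s["joint_pos"].round(2),"F",s["contact_force"].round(1),"w",round(s["grip_width"],1))
E
python3 - <<'E'
from h import *
r=grab("top"); im=r["frame"]; hsv=cv2.cvtColor(im,cv2.COLOR_RGB2HSV)
vis=im[:,:,::-1].copy()
for n,p in dict(blue=(382,265),red=(289,254),yellow=(246,186),spare=(165,274)).items():
    m=((hsv[...,1]>120)&(hsv[...,2]>70)) if n!="spare" else ((hsv[...,1]<32)&(hsv[...,2]>120))
    k=np.zeros(m.shape,np.uint8); cv2.circle(k,p,26,1,-1); k&=m.astype(np.uint8)
    cs=max(cv2.findContours(k,0,2)[0],key=lambda c:cv2.contourArea(cv2.convexHull(c)))
    e=cv2.fitEllipse(cv2.convexHull(cs)); c=ray(r,e[0],6)
    print(n,np.round(e[0],1),np.round(e[1],1),c.round(1))
    cv2.polylines(vis,[(proj(r,circ(c,8,42))*8).astype(np.int32)],True,(255,0,255),1,shift=3)
    if n!="spare":
        k=np.zeros(m.shape,np.uint8); q={'blue':(388,268),'red':(291,255),'yellow':(244,184)}[n]
        cv2.circle(k,q,9,1,-1); k&=((hsv[...,1]<75)&(hsv[...,2]>110)).astype(np.uint8)
        ys,xs=np.nonzero(k); o=ray(r,(xs.mean(),ys.mean()),70)
        print("  obj stub px",xs.mean().round(1),ys.mean().round(1),len(xs),o.round(1),"off",(o-c).round(1))
        for z,rad in((70,10),(61,17)): cv2.polylines(vis,[(proj(r,circ(o,z,rad))*8).astype(np.int32)],True,(0,255,0),1,shift=3)
cv2.imwrite("pics/c1.png",cv2.resize(vis[150:350,130:430],None,fx=2.66,fy=2.66,interpolation=cv2.INTER_CUBIC))
E
```

```text
blue [381.3 265. ] [39.6 40.4] [ 483.3 -216.8]
  obj stub px 387.8 267.3 83 [ 482.5 -212.5] off [-0.8  4.3]
red [288.7 254. ] [40.  40.3] [501.2 -26.9]
  obj stub px 290.3 253.4 88 [504.  -27.9] off [ 2.9 -1.1]
yellow [245.3 185.5] [39.5 39.9] [639.8  66.1]
  obj stub px 243.6 182.8 83 [635.8  64.4] off [-4.  -1.7]
spare [165. 274.] [51.9 51.9] [453.8 224.3]
```

View pics/c1.png

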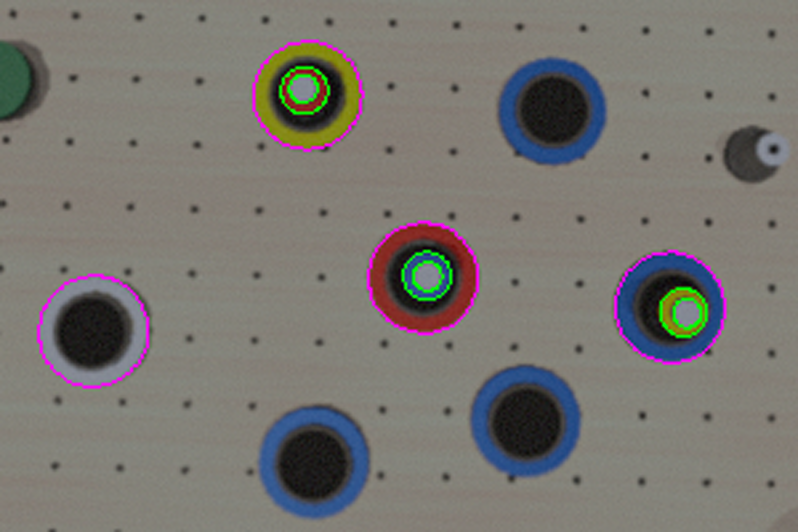

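The crop shows good fits. The rightmost blue cup, at crop (670,307), holds the yellow objective. The red cup holds blue and the yellow cup holds red. The spare cup's contour was cut off by my mask, so I'll cross-check all of them in the scene view.

Run:
```python
from h import *
r=grab("top"); g=cv2.cvtColor(r["frame"],cv2.COLOR_RGB2GRAY)
for n,p in dict(spare=(165,274)).items():
    k=np.zeros(g.shape,np.uint8); cv2.circle(k,p,19,1,-1); k&=(g<85).astype(np.uint8)
    cs=max(cv2.findContours(k,0,2)[0],key=cv2.contourArea); e=cv2.fitEllipse(cv2.convexHull(cs)); print(n,e,ray(r,e[0],12).round(1))
s=grab("scene"); v=s["frame"][:,:,::-1].copy()
C=dict(b=(483.3,-216.8),r=(501.2,-26.9),y=(639.8,66.1),s=(453.8,224.3)); O=[(482.5,-212.5),(504,-27.9),(635.8,64.4)]
for c in C.values(): cv2.polylines(v,[(proj(s,circ(c,8,42))*8).astype(np.int32)],True,(255,0,255),1,shift=3)
for o in O:
    for z,rad in((70,10),(61,17)): cv2.polylines(v,[(proj(s,circ(o,z,rad))*8).astype(np.int32)],True,(0,255,0),1,shift=3)
cv2.imwrite("pics/c2.png",cv2.resize(v[100:300,180:450],None,fx=2.9,fy=2.9,interpolation=cv2.INTER_CUBIC))
cmd(482.5,-212.5,180)
```

```text
spare ((164.48304748535156, 274.0682373046875), (28.063512802124023, 29.13351821899414), 51.9383659362793) [454.1 223.7]
t 0.25 pos [ 217.  -585.9  230.9] tool-shift(m) [ 0.3787 -0.2578  0.0511] j7 [ 1.32  0.51 -0.24  1.5   0.13  1.15 -0.15] F [ 0.5 -0.1  0.4] w 85.5
```

View pics/c2.png

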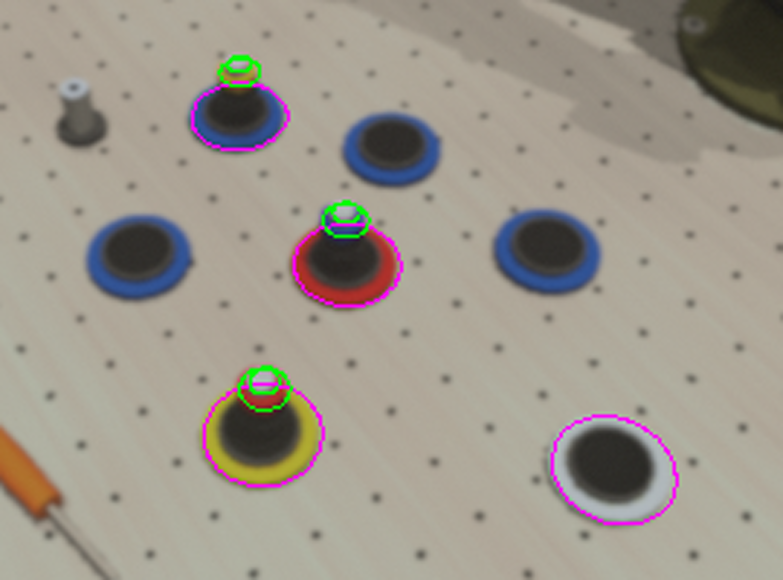

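The scene view agrees to within 1–2 px on all four cups and all three stubs. Now moving above the yellow objective.

>>> apply_moves --pt "0 0 0 0.379 -0.258 0.051 70" --pt "0 0 0 0.379 -0.258 0.051 70" --pt "0 0 0 0.379 -0.258 0.051 70" --pt "0 0 0 0.379 -0.258 0.051 70" --pt "0 0 0 0.379 -0.258 0.051 70" --pt "0 0 0 0.379 -0.258 0.051 70" --pt "0 0 0 0.379 -0.258 0.051 70" --pt "0 0 0 0.379 -0.258 0.051 70" --pt "0 0 0 0.379 -0.258 0.051 70" --pt "0 0 0 0.379 -0.258 0.051 70" --force 40

```text
time: 1.08
eef_pos: [457.8, -246.8, 185.1]
orientation: [-3.092, -0.554, -0.0]
contact_force: [0.7, -1.0, 0.5]
grip_width: 69.9
```

```bash
python3 -c "
from h import *
cmd(482.5,-212.5,100)"
```

```text
t 1.0833 pos [ 457.8 -246.8  185.1] tool-shift(m) [ 0.035  -0.0235  0.0851] j7 [ 0.67  0.4  -0.31  1.84  0.15  0.92 -0.93] F [ 0.7 -1.   0.5] w 69.9
```

>>> apply_moves --pt "0 0 0 0.035 -0.0235 0 70" --pt "0 0 0 0.035 -0.0235 0 70" --pt "0 0 0 0.035 -0.0235 0.04 70" --pt "0 0 0 0.035 -0.0235 0.085 70" --pt "0 0 0 0.035 -0.0235 0.085 70" --pt "0 0 0 0.035 -0.0235 0.085 70"

```text
time: 1.58
eef_pos: [480.8, -212.1, 98.5]
orientation: [-3.089, -0.554, 0.007]
contact_force: [0.4, 0.1, 0.6]
grip_width: 69.7
```

Run:
```python
from h import *
cmd(482.5,-212.5,27)
```

```text
t 1.5833 pos [ 480.8 -212.1   98.5] tool-shift(m) [0.0018 0.0013 0.0715] j7 [ 0.56  0.52 -0.29  1.93  0.21  0.73 -1.06] F [0.4 0.1 0.6] w 69.7
```

>>> apply_moves --pt "0 0 0 0.002 0.001 0.03 70" --pt "0 0 0 0.002 0.001 0.06 70" --pt "0 0 0 0.002 0.001 0.0715 70" --pt "0 0 0 0.002 0.001 0.0715 60" --pt "0 0 0 0.002 0.001 0.0715 50" --pt "0 0 0 0.002 0.001 0.0715 44" --pt "0 0 0 0.002 0.001 0.0715 38" --pt "0 0 0 0.002 0.001 0.0715 30" --pt "0 0 0 0.002 0.001 0.0715 25" --pt "0 0 0 0.002 0.001 0.0715 25" --force 40

```text
time: 2.42
eef_pos: [483.9, -212.9, 29.0]
orientation: [-3.091, -0.554, 0.003]
contact_force: [-0.5, -0.9, 8.4]
grip_width: 32.7
```

Run:
```python
from h import *
cmd(454,224,130)
r=grab("scene"); cv2.imwrite("pics/g1.png",cv2.resize(r["frame"][60:220,160:380,::-1],None,fx=3,fy=3))
```

```text
t 2.4167 pos [ 483.9 -212.9   29. ] tool-shift(m) [ 0.1235 -0.4203 -0.1005] j7 [ 0.53  0.62 -0.24  1.99  0.27  0.57 -1.11] F [-0.5 -0.9  8.4] w 32.7
```

View pics/g1.png

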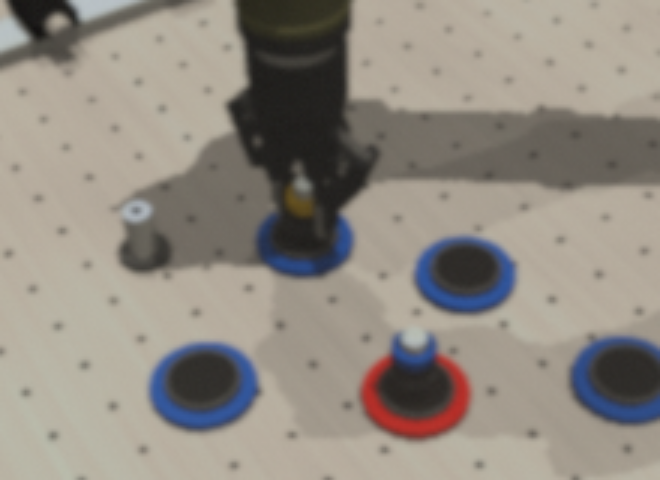

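The yellow objective is gripped at 32.7 mm in the blue cup, around crop (300,215), still upright. Lifting.

>>> apply_moves --pt "0 0 0 0 0 -0.015 25" --pt "0 0 0 0 0 -0.035 25" --pt "0 0 0 0 0 -0.06 25" --pt "0 0 0 0 0 -0.09 25" --pt "0 0 0 0 0 -0.11 25" --pt "0 0 0 0 0 -0.12 25" --pt "0 0 0 0 0 -0.12 25" --pt "0 0 0 0 0 -0.12 25" --force 50

```text
time: 3.13
eef_pos: [483.9, -213.1, 149.1]
orientation: [-3.092, -0.553, 0.002]
contact_force: [-1.3, -0.2, -1.2]
grip_width: 32.7
```

Run:
```python
from h import *
cmd(454,224,150)
r=grab("scene"); cv2.imwrite("pics/g2.png",cv2.resize(r["frame"][40:220,160:380,::-1],None,fx=3,fy=3))
```

```text
t 3.1333 pos [ 483.9 -213.1  149.1] tool-shift(m) [ 0.1235 -0.4204 -0.0007] j7 [ 0.58  0.45 -0.31  1.87  0.18  0.85 -1.04] F [-1.3 -0.2 -1.2] w 32.7
```

View pics/g2.png

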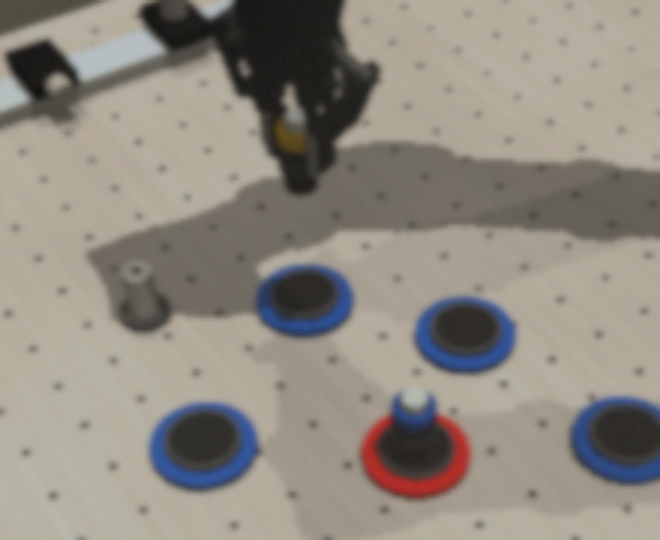

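Held upright in the grip and the cup is clear. Carrying it to the white cup.

>>> apply_moves --pt "0 0 0 0.006 -0.02 0 25" --pt "0 0 0 0.015 -0.05 0 25" --pt "0 0 0 0.026 -0.088 0 25" --pt "0 0 0 0.037 -0.126 0 25" --pt "0 0 0 0.048 -0.164 0 25" --pt "0 0 0 0.059 -0.202 0 25" --pt "0 0 0 0.07 -0.24 0 25" --pt "0 0 0 0.081 -0.277 0 25" --pt "0 0 0 0.092 -0.314 0 25" --pt "0 0 0 0.1 -0.34 0 25"

```text
time: 4.02
eef_pos: [457.6, 144.2, 147.3]
orientation: [-3.089, -0.558, 0.008]
contact_force: [0.2, 0.0, -1.2]
grip_width: 32.7
```

```bash
python3 -c "
from h import *
cmd(454,224,100)"
```

```text
t 4.0167 pos [457.6 144.2 147.3] tool-shift(m) [ 0.0247 -0.0758  0.0475] j7 [-0.09  0.4  -0.37  1.99  0.19  0.8  -1.78] F [ 0.2  0.  -1.2] w 32.7
```

>>> apply_moves --pt "0 0 0 0.011 -0.035 0 25" --pt "0 0 0 0.02 -0.062 0 25" --pt "0 0 0 0.0247 -0.0758 0 25" --pt "0 0 0 0.0247 -0.0758 0.01 25" --pt "0 0 0 0.0247 -0.0758 0.03 25" --pt "0 0 0 0.0247 -0.0758 0.0475 25" --pt "0 0 0 0.0247 -0.0758 0.0475 25" --pt "0 0 0 0.0247 -0.0758 0.0475 25"

```text
time: 4.68
eef_pos: [452.8, 222.6, 98.3]
orientation: [-3.09, -0.557, 0.015]
contact_force: [-0.2, -0.4, -1.5]
grip_width: 32.7
```

```bash
python3 -c "
from h import *
cmd(453,224.5,29)"
```

```text
t 4.6833 pos [452.8 222.6  98.3] tool-shift(m) [ 0.0015 -0.0015  0.0693] j7 [-0.27  0.5  -0.34  1.98  0.24  0.71 -1.97] F [-0.2 -0.4 -1.5] w 32.7
```

>>> apply_moves --pt "0 0 0 0.0015 -0.0015 0.03 25" --pt "0 0 0 0.0015 -0.0015 0.05 25" --pt "0 0 0 0.0015 -0.0015 0.06 25" --pt "0 0 0 0.0015 -0.0015 0.064 25" --pt "0 0 0 0.0015 -0.0015 0.066 25" --pt "0 0 0 0.0015 -0.0015 0.0675 25" --pt "0 0 0 0.0015 -0.0015 0.0685 25" --pt "0 0 0 0.0015 -0.0015 0.0685 25" --pt "0 0 0 0.0015 -0.0015 0.0685 25"

```text
time: 5.43
eef_pos: [453.5, 224.6, 30.4]
orientation: [-3.09, -0.557, 0.013]
contact_force: [0.3, 0.2, -0.1]
grip_width: 32.6
```

Run:
```python
from h import *
cmd(453,224.5,29)
r=grab("scene"); cv2.imwrite("pics/g3.png",cv2.resize(r["frame"][160:320,290:470,::-1],None,fx=3.5,fy=3.5))
```

```text
t 5.4333 pos [453.5 224.6  30.4] tool-shift(m) [-0.0005 -0.      0.0015] j7 [-0.31  0.6  -0.29  2.04  0.31  0.55 -2.03] F [ 0.3  0.2 -0.1] w 32.6
```

View pics/g3.png

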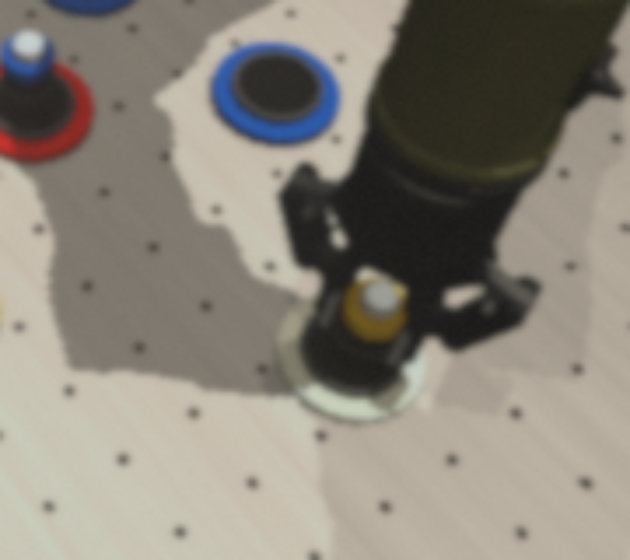

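It's inside the white ring, around crop (365,350). The weight has come off the wrist, so I'll press about 2 mm further to confirm contact.

>>> apply_moves --pt "0 0 0 0 0 0.001 25" --pt "0 0 0 0 0 0.002 25" --pt "0 0 0 0 0 0.002 25" --pt "0 0 0 0 0 0.002 25"

```text
time: 5.82
eef_pos: [453.7, 224.8, 29.1]
orientation: [-3.09, -0.557, 0.012]
contact_force: [-1.4, -0.3, 8.3]
grip_width: 32.8
```

Contact is firm at 8 N. Releasing, then rising.

>>> apply_moves --pt "0 0 0 0 0 0 40" --pt "0 0 0 0 0 0 50" --pt "0 0 0 0 0 0 60" --pt "0 0 0 0 0 0 66" --pt "0 0 0 0 0 0 66" --pt "0 0 0 0 0 -0.02 66" --pt "0 0 0 0 0 -0.05 66" --pt "0 0 0 0 0 -0.08 66" --pt "0 0 0 0 0 -0.1 66" --pt "0 0 0 0 0 -0.12 66"

```text
time: 6.65
eef_pos: [454.7, 224.8, 150.6]
orientation: [-3.09, -0.557, 0.01]
contact_force: [0.5, 0.6, -0.3]
grip_width: 66.1
```

Run:
```python
from h import *
cmd(504,-27.9,150)
```

```text
t 6.65 pos [454.7 224.8 150.6] tool-shift(m) [-0.042  0.254  0.   ] j7 [-0.24  0.43 -0.37  1.92  0.2   0.84 -1.94] F [ 0.5  0.6 -0.3] w 66.1
```

Next, the blue objective in the red cup. I'll move over it and look once on the way.

>>> apply_moves --pt "0 0 0 -0.006 0.036 0 66" --pt "0 0 0 -0.012 0.074 0 66" --pt "0 0 0 -0.018 0.112 0 66" --pt "0 0 0 -0.025 0.15 0 66" --pt "0 0 0 -0.031 0.19 0 66" --pt "0 0 0 -0.037 0.225 0 66" --pt "0 0 0 -0.042 0.254 0 66" --pt "0 0 0 -0.042 0.254 0 66" --pt "0 0 0 -0.042 0.254 0.025 66" --pt "0 0 0 -0.042 0.254 0.05 66"

```text
time: 7.48
eef_pos: [504.9, -28.6, 100.5]
orientation: [-3.091, -0.554, 0.005]
contact_force: [0.2, 0.3, -0.9]
grip_width: 66.1
```

Run:
```python
from h import *
cmd(504,-27.9,27)
r=grab("top"); cv2.imwrite("pics/g4.png",cv2.resize(r["frame"][150:350,100:430,::-1],None,fx=2.4,fy=2.4))
```

```text
t 7.4833 pos [504.9 -28.6 100.5] tool-shift(m) [-0.0004 -0.0008  0.0735] j7 [ 0.23  0.49 -0.32  1.98  0.23  0.71 -1.45] F [ 0.2  0.3 -0.9] w 66.1
```

View pics/g4.png

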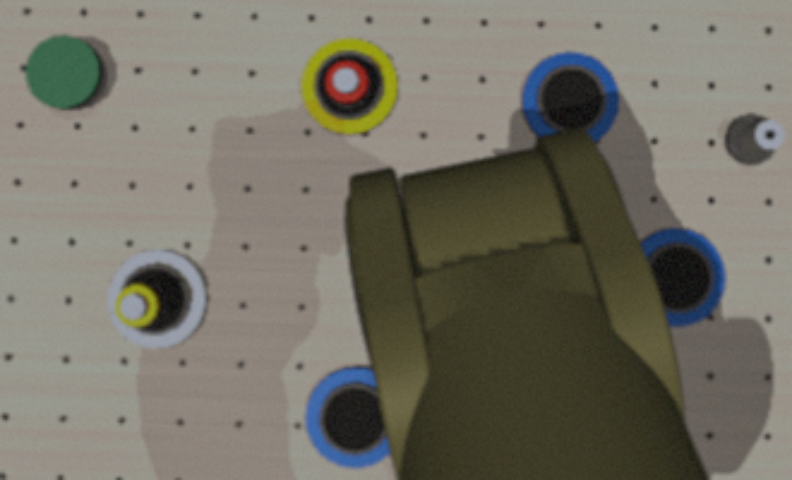

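The yellow objective stands upright in the white cup, with its stub at crop (132,305). The offset looks like the expected parallax, and I'll compute it before regrasping. Now grasping blue.

>>> apply_moves --pt "0 0 0 0 -0.001 0.03 66" --pt "0 0 0 0 -0.001 0.06 66" --pt "0 0 0 0 -0.001 0.0725 66" --pt "0 0 0 0 -0.001 0.0725 58" --pt "0 0 0 0 -0.001 0.0725 50" --pt "0 0 0 0 -0.001 0.0725 44" --pt "0 0 0 0 -0.001 0.0725 38" --pt "0 0 0 0 -0.001 0.0725 30" --pt "0 0 0 0 -0.001 0.0725 25" --pt "0 0 0 0 -0.001 0.0725 25" --force 50

```text
time: 8.37
eef_pos: [501.6, -27.4, 24.7]
orientation: [-3.09, -0.555, 0.013]
contact_force: [-0.7, -0.7, 5.3]
grip_width: 32.7
```

Run:
```python
from h import *
cmd(484,-217,150)
r=grab("top"); im=r["frame"]; hsv=cv2.cvtColor(im,cv2.COLOR_RGB2HSV)
k=np.zeros(im.shape[:2],np.uint8); cv2.circle(k,(155,277),6,1,-1); k&=((hsv[...,1]<75)&(hsv[...,2]>110)).astype(np.uint8)
ys,xs=np.nonzero(k); print(xs.mean(),ys.mean(),len(xs),ray(r,(xs.mean(),ys.mean()),70))
```

```text
t 8.3667 pos [501.6 -27.4  24.7] tool-shift(m) [-0.0833  0.1712 -0.1253] j7 [ 0.18  0.61 -0.26  2.05  0.3   0.53 -1.51] F [-0.7 -0.7  5.3] w 32.7
154.73333333333332 277.4111111111111 90 [452.35512846 225.89292247]
```

Yellow measures at (452.4, 225.9), within 2.5 mm of the spare cup's centre. Blue is gripped; lifting and carrying it to the blue cup.

>>> apply_moves --pt "0 0 0 0 0 -0.015 25" --pt "0 0 0 0 0 -0.04 25" --pt "0 0 0 0 0 -0.075 25" --pt "0 0 0 0 0 -0.11 25" --pt "0 0 0 -0.006 0.012 -0.125 25" --pt "0 0 0 -0.02 0.041 -0.125 25" --pt "0 0 0 -0.035 0.072 -0.125 25" --pt "0 0 0 -0.05 0.103 -0.125 25" --pt "0 0 0 -0.065 0.134 -0.125 25" --pt "0 0 0 -0.077 0.158 -0.125 25"

```text
time: 9.25
eef_pos: [484.6, -205.6, 150.6]
orientation: [-3.092, -0.552, 0.012]
contact_force: [-0.0, -0.5, -1.1]
grip_width: 32.8
```

```bash
python3 -c "
from h import *
cmd(482,-217,100)"
```

```text
t 9.25 pos [ 484.6 -205.6  150.6] tool-shift(m) [-0.006   0.0099  0.0507] j7 [ 0.58  0.45 -0.33  1.87  0.19  0.86 -1.07] F [-0.  -0.5 -1.1] w 32.8
```

>>> apply_moves --pt "0 0 0 -0.006 0.01 0 25" --pt "0 0 0 -0.006 0.01 0.01 25" --pt "0 0 0 -0.006 0.01 0.04 25" --pt "0 0 0 -0.006 0.01 0.07 25" --pt "0 0 0 -0.006 0.01 0.09 25" --pt "0 0 0 -0.006 0.01 0.1 25" --pt "0 0 0 -0.006 0.01 0.105 25" --pt "0 0 0 -0.006 0.01 0.105 25" --pt "0 0 0 -0.006 0.01 0.105 25"

```text
time: 10.0
eef_pos: [482.4, -216.9, 46.6]
orientation: [3.093, 0.553, -0.01]
contact_force: [0.3, 0.6, -1.6]
grip_width: 32.7
```

```bash
python3 -c "
from h import *
cmd(482,-217,25)"
```

```text
t 10.0 pos [ 482.4 -216.9   46.6] tool-shift(m) [-0.0003 -0.      0.0216] j7 [ 0.56  0.6  -0.27  1.97  0.27  0.62 -1.12] F [ 0.3  0.6 -1.6] w 32.7
```

>>> apply_moves --pt "0 0 0 0 0 0.01 25" --pt "0 0 0 0 0 0.015 25" --pt "0 0 0 0 0 0.018 25" --pt "0 0 0 0 0 0.02 25" --pt "0 0 0 0 0 0.021 25" --pt "0 0 0 0 0 0.022 25" --pt "0 0 0 0 0 0.022 25" --pt "0 0 0 0 0 0.022 25"

```text
time: 10.67
eef_pos: [482.2, -216.9, 24.7]
orientation: [3.092, 0.553, -0.01]
contact_force: [-0.5, -0.0, 1.0]
grip_width: 33.0
```

>>> apply_moves --pt "0 0 0 0 0 0.001 25" --pt "0 0 0 0 0 0.0015 25" --pt "0 0 0 0 0 0.0015 25"

```text
time: 10.92
eef_pos: [482.3, -217.0, 24.6]
orientation: [3.092, 0.553, -0.009]
contact_force: [-4.1, 1.9, 16.0]
grip_width: 33.2
```

Contact is firm at 16 N. Releasing and rising.

>>> apply_moves --pt "0 0 0 0 0 -0.001 38" --pt "0 0 0 0 0 -0.001 48" --pt "0 0 0 0 0 -0.001 60" --pt "0 0 0 0 0 -0.001 66" --pt "0 0 0 0 0 -0.001 66" --pt "0 0 0 0 0 -0.02 66" --pt "0 0 0 0 0 -0.05 66" --pt "0 0 0 0 0 -0.08 66" --pt "0 0 0 0 0 -0.11 66" --pt "0 0 0 0 0 -0.125 66"

```text
time: 11.75
eef_pos: [484.1, -217.0, 152.8]
orientation: [3.09, 0.552, -0.004]
contact_force: [0.2, 0.4, -0.8]
grip_width: 65.8
```

```bash
python3 -c "
from h import *
cmd(635.8,64.4,140)"
```

```text
t 11.75 pos [ 484.1 -217.   152.8] tool-shift(m) [ 0.2398 -0.2114  0.0115] j7 [ 0.6   0.45 -0.34  1.86  0.2   0.86 -1.05] F [ 0.2  0.4 -0.8] w 65.8
```

>>> apply_moves --pt "0 0 0 0.03 -0.0264 0.001 66" --pt "0 0 0 0.06 -0.053 0.003 66" --pt "0 0 0 0.09 -0.079 0.005 66" --pt "0 0 0 0.12 -0.106 0.007 66" --pt "0 0 0 0.15 -0.132 0.009 66" --pt "0 0 0 0.18 -0.158 0.0115 66" --pt "0 0 0 0.21 -0.185 0.0115 66" --pt "0 0 0 0.24 -0.2115 0.0115 66" --pt "0 0 0 0.24 -0.2115 0.0115 66" --pt "0 0 0 0.24 -0.2115 0.0115 66"

```text
time: 12.58
eef_pos: [636.2, 68.4, 139.3]
orientation: [3.09, 0.561, -0.005]
contact_force: [-0.5, -1.6, 0.2]
grip_width: 65.8
```

Run:
```python
from h import *
cmd(635.8,64.4,27)
r=grab("top"); im=r["frame"]; hsv=cv2.cvtColor(im,cv2.COLOR_RGB2HSV)
cv2.imwrite("pics/g5.png",cv2.resize(im[100:350,120:430,::-1],None,fx=2.4,fy=2.4))
k=np.zeros(im.shape[:2],np.uint8); cv2.circle(k,(389,269),9,1,-1); k&=((hsv[...,1]<75)&(hsv[...,2]>110)).astype(np.uint8)
ys,xs=np.nonzero(k); print(xs.mean(),ys.mean(),len(xs),ray(r,(xs.mean(),ys.mean()),70))
```

```text
t 12.5833 pos [636.2  68.4 139.3] tool-shift(m) [-0.0014  0.0035  0.1123] j7 [ 0.05  0.62 -0.33  1.58  0.23  0.98 -1.56] F [-0.5 -1.6  0.2] w 65.8
388.8645833333333 266.65625 96 [ 483.71619038 -214.45274119]
```

View pics/g5.png

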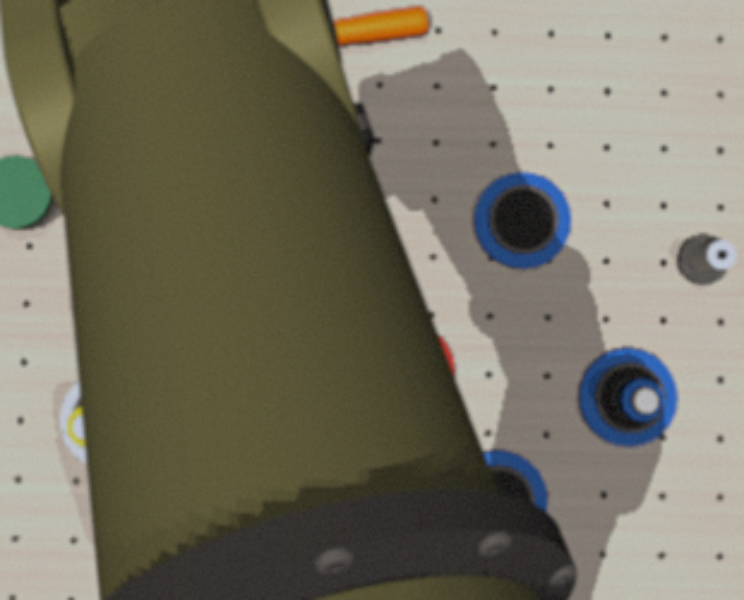

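Blue stands in its cup, with its stub at crop (645,400), 2.4 mm off centre. Now descending on red.

>>> apply_moves --pt "0 0 0 -0.0015 0.0035 0 66" --pt "0 0 0 -0.0015 0.0035 0.03 66" --pt "0 0 0 -0.0015 0.0035 0.045 66" --pt "0 0 0 -0.0015 0.0035 0.045 66"

```text
time: 12.97
eef_pos: [632.8, 58.3, 91.0]
orientation: [3.089, 0.551, -0.016]
contact_force: [-0.6, -0.6, -0.2]
grip_width: 66.0
```

```bash
python3 -c "
from h import *
cmd(635.8,64.4,27)"
```

```text
t 12.9667 pos [632.8  58.3  91. ] tool-shift(m) [ 0.0056 -0.0048  0.064 ] j7 [ 0.05  0.67 -0.31  1.64  0.25  0.89 -1.57] F [-0.6 -0.6 -0.2] w 66.0
```

>>> apply_moves --pt "0 0 0 0.005 -0.005 0 66" --pt "0 0 0 0.005 -0.005 0 66" --pt "0 0 0 0.005 -0.005 0 66" --pt "0 0 0 0.005 -0.005 0 66"

```text
time: 13.3
eef_pos: [636.5, 64.8, 92.1]
orientation: [3.089, 0.551, -0.013]
contact_force: [0.1, 0.3, 0.4]
grip_width: 65.8
```

```bash
python3 -c "
from h import *
cmd(635.8,64.4,27)"
```

```text
t 13.3 pos [636.5  64.8  92.1] tool-shift(m) [-0.0002 -0.      0.0651] j7 [ 0.04  0.67 -0.31  1.62  0.25  0.89 -1.58] F [0.1 0.3 0.4] w 65.8
```

>>> apply_moves --pt "0 0 0 0 0 0.03 66" --pt "0 0 0 0 0 0.055 66" --pt "0 0 0 0 0 0.064 66" --pt "0 0 0 0 0 0.064 58" --pt "0 0 0 0 0 0.064 50" --pt "0 0 0 0 0 0.064 44" --pt "0 0 0 0 0 0.064 38" --pt "0 0 0 0 0 0.064 30" --pt "0 0 0 0 0 0.064 25" --pt "0 0 0 0 0 0.064 25" --force 50

```text
time: 14.13
eef_pos: [637.0, 64.5, 29.9]
orientation: [3.089, 0.551, -0.009]
contact_force: [-1.5, -1.0, 7.1]
grip_width: 32.9
```

```bash
python3 -c "
from h import *
cmd(502,-27,150)"
```

```text
t 14.1333 pos [637.   64.5  29.9] tool-shift(m) [-0.1591  0.0396 -0.119 ] j7 [ 0.03  0.74 -0.28  1.68  0.28  0.77 -1.61] F [-1.5 -1.   7.1] w 32.9
```

Red is gripped. Lifting and carrying it to the red cup.

>>> apply_moves --pt "0 0 0 0 0 -0.015 25" --pt "0 0 0 0 0 -0.04 25" --pt "0 0 0 0 0 -0.075 25" --pt "0 0 0 0 0 -0.11 25" --pt "0 0 0 -0.015 0.004 -0.12 25" --pt "0 0 0 -0.045 0.011 -0.12 25" --pt "0 0 0 -0.08 0.02 -0.12 25" --pt "0 0 0 -0.115 0.029 -0.12 25" --pt "0 0 0 -0.145 0.036 -0.12 25" --pt "0 0 0 -0.159 0.0395 -0.12 25"

```text
time: 14.97
eef_pos: [498.2, -29.7, 151.3]
orientation: [3.088, 0.546, -0.013]
contact_force: [-0.0, 0.0, -0.9]
grip_width: 32.5
```

>>> apply_moves --pt "0 0 0 0 0 0 25" --pt "0 0 0 0 0 0 25" --pt "0 0 0 0 0 0 25"

```text
time: 15.22
eef_pos: [499.3, -29.1, 151.9]
orientation: [3.088, 0.547, -0.01]
contact_force: [0.2, 0.4, -1.0]
grip_width: 32.6
```

```bash
python3 -c "
from h import *
cmd(502.5,-27,50)"
```

```text
t 15.2167 pos [499.3 -29.1 151.9] tool-shift(m) [ 0.0044 -0.0014  0.1019] j7 [ 0.25  0.42 -0.35  1.93  0.2   0.83 -1.42] F [ 0.2  0.4 -1. ] w 32.6
```

>>> apply_moves --pt "0 0 0 0.0035 -0.001 0.02 25" --pt "0 0 0 0.0035 -0.001 0.05 25" --pt "0 0 0 0.0035 -0.001 0.08 25" --pt "0 0 0 0.0035 -0.001 0.095 25" --pt "0 0 0 0.0035 -0.001 0.102 25" --pt "0 0 0 0.0035 -0.001 0.102 25" --pt "0 0 0 0.0035 -0.001 0.102 25" --pt "0 0 0 0.0035 -0.001 0.102 25"

```text
time: 15.88
eef_pos: [503.0, -27.1, 50.9]
orientation: [3.087, 0.548, -0.006]
contact_force: [0.5, 0.1, -1.3]
grip_width: 32.6
```

```bash
python3 -c "
from h import *
cmd(502.5,-27,29)"
```

```text
t 15.8833 pos [503.  -27.1  50.9] tool-shift(m) [-0.0003 -0.0004  0.0219] j7 [ 0.19  0.56 -0.28  2.03  0.29  0.58 -1.51] F [ 0.5  0.1 -1.3] w 32.6
```

>>> apply_moves --pt "0 0 0 0 0 0.01 25" --pt "0 0 0 0 0 0.015 25" --pt "0 0 0 0 0 0.018 25" --pt "0 0 0 0 0 0.02 25" --pt "0 0 0 0 0 0.021 25" --pt "0 0 0 0 0 0.022 25" --pt "0 0 0 0 0 0.022 25" --pt "0 0 0 0 0 0.022 25"

```text
time: 16.55
eef_pos: [502.9, -27.3, 29.8]
orientation: [3.087, 0.548, -0.006]
contact_force: [-2.9, 0.6, 9.3]
grip_width: 32.8
```

Contact at 9 N. Releasing.

>>> apply_moves --pt "0 0 0 0 0 0 38" --pt "0 0 0 0 0 0 48" --pt "0 0 0 0 0 0 60" --pt "0 0 0 0 0 0 66" --pt "0 0 0 0 0 0 66" --pt "0 0 0 0 0 -0.02 66" --pt "0 0 0 0 0 -0.05 66" --pt "0 0 0 0 0 -0.08 66" --pt "0 0 0 0 0 -0.11 66" --pt "0 0 0 0 0 -0.12 66"

```text
time: 17.38
eef_pos: [504.9, -26.2, 153.6]
orientation: [3.086, 0.547, 0.002]
contact_force: [0.3, 0.1, -0.6]
grip_width: 65.9
```

```bash
python3 -c "
from h import *
cmd(452.4,225.5,140)"
```

```text
t 17.3833 pos [504.9 -26.2 153.6] tool-shift(m) [ 0.0373 -0.2545  0.0116] j7 [ 0.25  0.42 -0.35  1.92  0.2   0.83 -1.43] F [ 0.3  0.1 -0.6] w 65.9
```

>>> apply_moves --pt "0 0 0 0.005 -0.037 0 66" --pt "0 0 0 0.011 -0.075 0 66" --pt "0 0 0 0.016 -0.112 0 66" --pt "0 0 0 0.022 -0.15 0 66" --pt "0 0 0 0.027 -0.187 0 66" --pt "0 0 0 0.033 -0.224 0.01 66" --pt "0 0 0 0.037 -0.2545 0.02 66" --pt "0 0 0 0.037 -0.2545 0.04 66" --pt "0 0 0 0.037 -0.2545 0.05 66" --pt "0 0 0 0.037 -0.2545 0.05 66"

```text
time: 18.22
eef_pos: [450.8, 223.7, 99.2]
orientation: [3.084, 0.548, -0.005]
contact_force: [-0.4, -0.9, -0.2]
grip_width: 65.4
```

>>> apply_moves --pt "0 0 0 0 0 0 66" --pt "0 0 0 0 0 0 66" --pt "0 0 0 0 0 0 66"

```text
time: 18.47
eef_pos: [451.5, 222.7, 99.8]
orientation: [3.084, 0.544, -0.004]
contact_force: [0.6, -0.0, 0.2]
grip_width: 66.1
```

Run:
```python
from h import *
cmd(452.4,225.5,28)
r=grab("top"); im=r["frame"]
cv2.imwrite("pics/g6.png",cv2.resize(im[150:350,120:430,::-1],None,fx=2.5,fy=2.5))
```

```text
t 18.4667 pos [451.5 222.7  99.8] tool-shift(m) [ 0.0021 -0.003   0.0718] j7 [-0.27  0.49 -0.35  1.98  0.26  0.71 -2.01] F [ 0.6 -0.   0.2] w 66.1
```

View pics/g6.png

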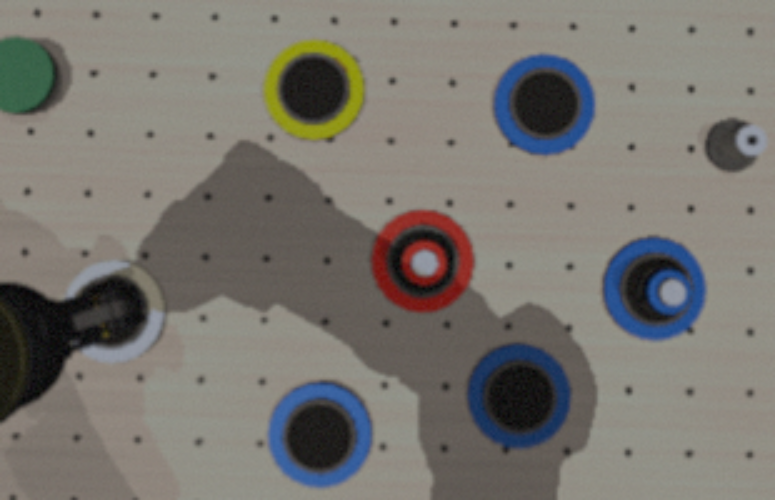

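Red stands in the red cup, crop (424,263), and blue in the blue cup, crop (673,292). The yellow cup is empty. Now regrasping yellow from the spare cup.

>>> apply_moves --pt "0 0 0 0.002 -0.003 0.03 66" --pt "0 0 0 0.002 -0.003 0.06 66" --pt "0 0 0 0.002 -0.003 0.0715 66" --pt "0 0 0 0.002 -0.003 0.0715 58" --pt "0 0 0 0.002 -0.003 0.0715 50" --pt "0 0 0 0.002 -0.003 0.0715 44" --pt "0 0 0 0.002 -0.003 0.0715 38" --pt "0 0 0 0.002 -0.003 0.0715 30" --pt "0 0 0 0.002 -0.003 0.0715 25" --pt "0 0 0 0.002 -0.003 0.0715 25" --force 50

```text
time: 19.35
eef_pos: [453.3, 226.1, 29.9]
orientation: [3.085, 0.544, 0.001]
contact_force: [-0.3, -1.4, 5.8]
grip_width: 32.9
```

```bash
python3 -c "
from h import *
cmd(640,66,150)"
```

```text
t 19.35 pos [453.3 226.1  29.9] tool-shift(m) [ 0.1205  0.2154 -0.1183] j7 [-0.32  0.6  -0.29  2.04  0.33  0.54 -2.08] F [-0.3 -1.4  5.8] w 32.9
```

>>> apply_moves --pt "0 0 0 0 0 -0.015 25" --pt "0 0 0 0 0 -0.04 25" --pt "0 0 0 0 0 -0.075 25" --pt "0 0 0 0 0 -0.11 25" --pt "0 0 0 0.008 0.014 -0.12 25" --pt "0 0 0 0.025 0.045 -0.12 25" --pt "0 0 0 0.043 0.077 -0.12 25" --pt "0 0 0 0.061 0.109 -0.12 25" --pt "0 0 0 0.079 0.141 -0.12 25" --pt "0 0 0 0.096 0.172 -0.12 25"

```text
time: 20.18
eef_pos: [603.5, 96.7, 152.4]
orientation: [3.085, 0.544, 0.003]
contact_force: [0.0, 1.3, -0.6]
grip_width: 32.8
```

```bash
python3 -c "
from h import *
cmd(640,66,100)"
```

```text
t 20.1833 pos [603.5  96.7 152.4] tool-shift(m) [0.0238 0.0409 0.0528] j7 [ 0.02  0.57 -0.36  1.65  0.24  0.97 -1.65] F [ 0.   1.3 -0.6] w 32.8
```

>>> apply_moves --pt "0 0 0 0.015 0.026 0 25" --pt "0 0 0 0.024 0.041 0 25" --pt "0 0 0 0.024 0.041 0.01 25" --pt "0 0 0 0.024 0.041 0.035 25" --pt "0 0 0 0.024 0.041 0.065 25" --pt "0 0 0 0.024 0.041 0.085 25" --pt "0 0 0 0.024 0.041 0.1 25" --pt "0 0 0 0.024 0.041 0.1 25" --pt "0 0 0 0.024 0.041 0.1 25" --pt "0 0 0 0.024 0.041 0.1 25"

```text
time: 21.02
eef_pos: [640.9, 66.0, 54.2]
orientation: [3.085, 0.544, 0.006]
contact_force: [-0.6, -0.1, -1.4]
grip_width: 32.5
```

```bash
python3 -c "
from h import *
cmd(640,66,29)"
```

```text
t 21.0167 pos [640.9  66.   54.2] tool-shift(m) [-0.0009 -0.0005  0.0252] j7 [ 0.04  0.72 -0.32  1.66  0.3   0.81 -1.63] F [-0.6 -0.1 -1.4] w 32.5
```

>>> apply_moves --pt "0 0 0 0 0 0.012 25" --pt "0 0 0 0 0 0.018 25" --pt "0 0 0 0 0 0.021 25" --pt "0 0 0 0 0 0.023 25" --pt "0 0 0 0 0 0.0245 25" --pt "0 0 0 0 0 0.0255 25" --pt "0 0 0 0 0 0.0255 25" --pt "0 0 0 0 0 0.0255 25"

```text
time: 21.68
eef_pos: [641.0, 65.8, 29.9]
orientation: [3.085, 0.544, 0.006]
contact_force: [-2.9, -0.7, 9.0]
grip_width: 32.3
```

Contact at 9 N. Releasing, rising, and pulling back out of view.

>>> apply_moves --pt "0 0 0 0 0 0 38" --pt "0 0 0 0 0 0 48" --pt "0 0 0 0 0 0 60" --pt "0 0 0 0 0 0 66" --pt "0 0 0 0 0 0 66" --pt "0 0 0 0 0 -0.02 66" --pt "0 0 0 0 0 -0.05 66" --pt "0 0 0 0 0 -0.08 66" --pt "0 0 0 0 0 -0.11 66" --pt "0 0 0 0 0 -0.15 66"

```text
time: 22.52
eef_pos: [638.9, 66.7, 179.4]
orientation: [3.085, 0.544, 0.001]
contact_force: [0.7, -0.4, 0.1]
grip_width: 66.0
```

>>> apply_moves --pt "0 0 0 -0.02 -0.03 0 66" --pt "0 0 0 -0.04 -0.06 0 66" --pt "0 0 0 -0.06 -0.09 0 66" --pt "0 0 0 -0.08 -0.12 0 66" --pt "0 0 0 -0.1 -0.15 0 66" --pt "0 0 0 -0.12 -0.18 0 66" --pt "0 0 0 -0.12 -0.21 0 66" --pt "0 0 0 -0.12 -0.21 0 66" --pt "0 0 0 -0.12 -0.21 0 66" --pt "0 0 0 -0.12 -0.21 0 66"

```text
time: 23.35
eef_pos: [454.7, 222.6, 177.7]
orientation: [3.084, 0.545, 0.001]
contact_force: [0.3, -0.7, 0.4]
grip_width: 66.0
```

Run:
```python
from h import *
cmd(640,66,29)
r=grab("top"); im=r["frame"]; hsv=cv2.cvtColor(im,cv2.COLOR_RGB2HSV)
for n,c in dict(blue=(483.3,-216.8),red=(501.2,-26.9),yellow=(639.8,66.1)).items():
    p=proj(r,[c[0],c[1],70.])[0]
    k=np.zeros(im.shape[:2],np.uint8); cv2.circle(k,tuple(int(v+.5) for v in p),8,1,-1); k&=((hsv[...,1]<75)&(hsv[...,2]>100)).astype(np.uint8)
    ys,xs=np.nonzero(k); print(n,len(xs),(ray(r,(xs.mean(),ys.mean()),70)-c).round(1))
s=grab("scene")["frame"]
cv2.imwrite("pics/f.png",np.vstack([cv2.resize(im[80:350,100:440,::-1],(560,445)),])[:,:])
cv2.imwrite("pics/f2.png",cv2.resize(s[90:380,150:450,::-1],(615,595)))
```

```text
t 23.35 pos [454.7 222.6 177.7] tool-shift(m) [0.1206 0.2092 0.1506] j7 [-0.22  0.4  -0.4   1.88  0.21  0.9  -1.95] F [ 0.3 -0.7  0.4] w 66.0
blue 88 [0.8 2.9]
red 87 [0.5 0.4]
yellow 89 [-0.5  0.5]
```

View pics/f.png

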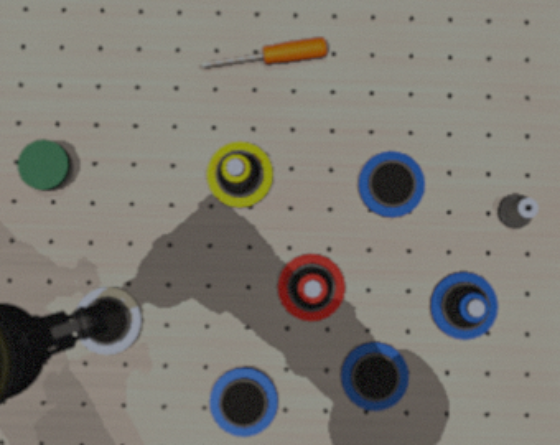

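View pics/f2.png

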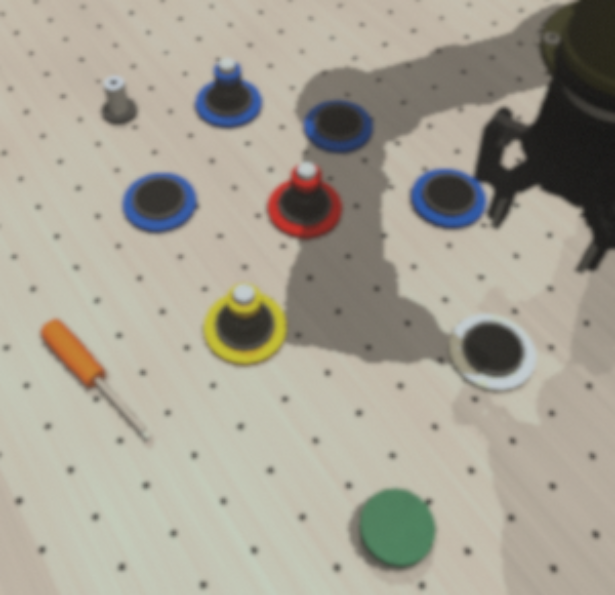

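Both views show each objective upright in its own cup: yellow at top-crop (237,168), red at (312,288), blue at (477,308). The white cup is empty, the bystanders haven't moved, and the arm is clear. Handing in.

```bash
python3 -c "
from station import robot
print(robot.finish_job())"
```

```text
the job is handed in; nothing more can be done
None
```

All three objectives now stand upright in the cups matching their bands, the white cup is empty, and the job was handed in at about 23.5 s of the 107 s allowed; it reports no verdict.

- **Moves:** I moved yellow to the white cup, blue to the blue cup, red to the red cup, then yellow to the yellow cup. Of the four blue-flanged cups I used the one farthest to the robot's right, which held the yellow objective at the start. I pressed each objective onto the cup floor (8–16 N on the wrist) before releasing it.
- **Last checks:** From the top camera, blue was 3.0 mm off its cup's centre, red 0.6 mm and yellow 0.7 mm, against a limit of 15 mm. The tin, post and screwdriver looked unmoved in the pictures. The arm was about 180 mm up and touching nothing.
- **What went wrong on the way:**
  - The mask cut off the first outline of the white cup. I re-measured from its dark ring, and the two positions agreed within 1 mm.
  - The arm drifted about 7 mm off target above the red objective. I corrected that before going down to grasp it.

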